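# Seat the scan reference ball at the top of its sloped gutter

## Robot

A 6-joint arm with a two-finger parallel gripper is mounted at the origin on the work surface. World frame = base frame: x ahead of the robot, y to its left, z up, the work surface at z = 0. Lengths are in m, angles in rad, forces in N, time in s.
With the tool pointing down it reaches from about 0.325 to 0.9 m from the base axis. Payload 3.5 kg.
Tool frame: the origin (TCP) lies midway between the tips of the shut fingers; the grasp point (between the pads) lies 19 mm behind it (bot.grip_depth is the distance from the TCP to the grasp point, in m); z points along the fingers, y is the line along which they close (so a half turn about z gives the same grasp; the last joint's range is limited). The gripper opens to 85 mm and grips with 20 to 120 N. Pads are 22 mm wide; open, the fingers measure 114 mm over their backs; the gripper's body (76 mm by 85 mm) begins 54 mm behind the grasp point. The pads swing forward as they close: fully open they stand 13 mm farther back than shut.
Start: joints at [-1.305, 0.276, -0.026, 1.268, 0, 1.467], TCP at [0.225, -0.583, 0.231] pointing down, gripper open.
Joint ranges: [-3.12, 3.12], [-0.85, 1.88], [-1.08, 1.24], [-1.95, 2.15], [-1.57, 1.53], [-3.14, 3.14]. Speed limits (rad/s): [2.57, 2.57, 3.14, 3.14, 3.14, 3.14].

## Interface

Orientations are given as a unit quaternion [x, y, z, w].
In Python, from bench import bot gives the robot as it stands. The module is installed in compiled form; this text tells all that it offers.
- The arm moves only by the tool move_arm, never from a script. Its argument "deltas" is a list that holds one entry, the list of rows, each a list of 6 numbers: the shift along the tool's x, y, z in m, then the turn, a rotation vector about the tool's x, y, z in degrees. In form: [[[tx, ty, tz, ax, ay, az], ...]]. A call has 1 to 10 rows; each row is the pose to reach, as a shift and turn from the pose commanded when the call began, along the tool's axes at that moment; what a row does not reach only later rows make up. A row lasts 1/8 s, in which the tool goes at most 62.5 mm and 10.7 degrees, less where a joint would pass 70% of its speed; a pose out of reach is approached as far as the arm can. A call with a gripper value outside its range is refused whole. "jaw" is the opening, from -1 (shut) to 1 (fully open), set as the call begins (left out, the last holds). The fingers move at their own pace and stop on an object; "newtons" is the grip in N (left out, the last holds). Time passes only in rows, so rows that repeat a pose let the fingers close. It gives the time, the measured TCP pose, the force, the opening and the grip force at its end, in the units of the state.
- bot.get_state(): the state, without advancing time (a new reading comes with each control period).
- bot.grab_frame(name): name is "scene" or "top" or "wrist"; returns a dict with "color" (480x640x3 uint8, red, green, blue), "z_map" (480x640 float32, m along the optical axis (not along the pixel's ray), 0 where there is no reading), "K" (3x3 intrinsics, pixels), "dist" ([k1, k2, p1, p2, k3] as OpenCV has them; the pictures are not rectified), "position" and "orientation" of the camera in the world. Camera axes: x right, y up, looking along -z (the intrinsics and any distortion apply to the point x, -y, -z); pixel columns grow to the right and rows downward; lengths in m; the calibration is good to about 2 mm. A picture is of the moment at which its call begins.
- bot.close_job(): hands the job in; it is judged then, once.
The state is a dict: "time_s": time; "qpos": joint angles; "joint_vel": joint speeds; "tau": joint torques, N m; "tool_pos": TCP position; "tcp_rot": TCP orientation; "contact_force": force on the tool from outside, world axes, zero at the start; "ft_torque": the same for the moment, N m; "gripper_width": finger opening in m; "grip_force": force on a finger pad.
Only numpy, scipy, OpenCV 4.12 (cv2) and the standard library are available. Lean on these libraries where they do the work, as an engineer would, in place of code of your own. Each camera call takes 0.05 s, during which the arm holds its last target. There are 200 camera calls.

## Task

Push the grey reference ball that lies at the low end of the sloped gutter up and over the hump near the top, so that it rests against the end stop and does not roll back. Then push the swinging keeper arm fully across the gutter behind it. Only push: do not lift the ball or take it out of the gutter, and leave the other loose things on the bench where they are.

Things in the scene. Friction and masses are not known exactly. Their poses are not given: they have to be found in the camera images.
- gutter: Fixed aluminium gutter on a base plate 400 x 130 x 6 mm. Origin on the bench top under its centreline; x uphill along the gutter (level), y to the left of uphill, z up. Inside width 52, side walls 12 above the floor, 4 thick. Floor: level, 30 above the bench, from x = -195 to -100, then up at 10 degrees to the crest, then a dip to the end stop. Low end wall at x = -198, top z = 42.
- crest (a point): Top of the hump, on the gutter floor: gutter frame x = 60, y = 0, z = 58 mm; axes as the gutter's. Beyond it the floor falls at 10 degrees to the upright end stop (face at x = 135, top at z = 100 mm). Short of the crest the ball rolls back down to the level part; past it, it rolls to the stop by itself and stays.
- ball: Matt grey plastic ball, d 60, 70 to 140 g, that lies in the gutter and rolls freely along it; it starts on the level part, centre at gutter x = -155 to -120 mm, y = 0. Origin: its centre (its axes turn as it rolls).
- seat (a point): Where the ball's centre is when it rests against the end stop: gutter frame x = 105, y = 0, z = 81 mm; axes as the gutter's.
- pivot (a point): Keeper's pivot, at the top of a round post (r 10) beside the gutter: gutter frame x = 64, y = 48, z = 77 mm; axes as the gutter's. The keeper is a level steel arm, 80 long from here, 10 wide, 8 thick (z 77 to 85 mm).
- keeper (a joint): Keeper's angle (rad). 0: wide open, pointing downhill but 0.60 rad outwards, on the +y side of the gutter. It grows anticlockwise seen from above: straight downhill along the gutter at 0.60, square across it (to -y), behind the seated ball, at its stop at 2.17, 6 mm clear of the ball. Starts at 0 to 0.5. About 1 N at the peg moves it; it stays where it is left.
- keeper_peg (a point): Top centre of the upright peg on the keeper, to push it by: d 10, 30 tall above the arm (85 to 115 mm above the bench), 70 from the pivot.
- idler: loose grey belt roller with bearing ends, standing on end on the bench beside the gutter, d 50, 45 high; leave alone. Origin: centre of its underside
- bearing: steel ring d 52, 15 high, flat on the bench beside the gutter; leave alone. Origin: centre of its underside
- bar_offcut: upright aluminium bar offcut, d 32, 55 high, on the bench beside the gutter; leave alone. Origin: centre of its underside
- screwdriver: red-handled screwdriver, lying on the bench to the left; leave alone
- mug: white mug, d 80, 90 high, on the bench to the right; leave alone. Origin: centre of its underside
- spray_can: white spray can, d 60, 120 high, on the left of the bench; leave alone. Origin: centre of its underside
- tensioner: black belt tensioner, 135 x 60 and 40 high, lying on the bench to the right; leave alone. Origin: under its middle
Things that resemble listed ones, but are neither listed nor needed, are in the scene too. Leave any orange look-alike of the ball alone.

How it is judged:
On the way, in this order (a step that is already met when the one before it is completed fails the run):
1. the ball rests against the end stop, over the hump (x of ball in the frame of gutter between 0.099 and 0.111 m and z of ball in the frame of gutter between 0.072 and 0.089 m and linear speed of ball below 0.03 m/s), for 0.2 s.
2. the keeper is fully across behind it (value of joint keeper above 2.05 rad), for 0.2 s.
At the end, for the whole second after the job is handed in: The ball is at rest in the dip against the end stop (centre within 6 mm of its seat along the gutter) and the keeper is within 0.12 rad of its closed stop (x of ball in the frame of gutter between 0.099 and 0.111 m and z of ball in the frame of gutter between 0.072 and 0.089 m and linear speed of ball below 0.02 m/s and value of joint keeper above 2.05 rad); the robot touches nothing.
It fails at once if the ball is lifted off the gutter floor or taken out of the gutter ((x of ball in the frame of gutter below -0.09 m and z of ball in the frame of gutter above 0.074 m) or (x of ball in the frame of gutter below 0 m and z of ball in the frame of gutter above 0.089 m) or z of ball in the frame of gutter above 0.1 m or z of ball in the frame of gutter below 0.05 m or y of ball in the frame of gutter above 0.012 m or y of ball in the frame of gutter below -0.012 m).
It fails at once if another loose thing on the bench is moved more than 20 mm (distance of any of idler, bearing, bar_offcut, screwdriver, mug, spray_can, tensioner from where it was at the start of the episode above 0.02 m).
It also fails if it takes over 58 s, if anything falls off the work surface, if the arm or the gripper's body presses on something with over 40 N, if the wrist force passes 120 N, or if a joint passes its speed limit or range.

## Working session

There is one attempt and no reset: what is moved stays moved. The work goes in short steps, Python scripts to look and compute and a tool call to move; the robot and the scene stay as the last step left them, time stands still between calls to the robot, and variables do not carry over. Pictures are saved under pics/ and viewed, at most 10 in all, crops included, and the job is handed in when it is done.

Besides the shell and the picture viewer there is one more tool, called after "Call:" as name(argument=value, ...) on one line, values as JSON. move_arm: Moves the arm, as the interface text tells. Its arguments: {"type":"object","properties":{"deltas":{"type":"array","items":{"type":"array","items":{"type":"array","items":{"type":"number"}}}},"jaw":{"type":"number"},"newtons":{"type":"number"}},"required":["deltas"]}

```bash
mkdir -p pics
cat > h.py <<'E'
import numpy as np, cv2
from scipy.spatial.transform import Rotation as R
from bench import bot
def snap(n):
    f=bot.grab_frame(n); return f
def save(f,p): cv2.imwrite(p,f["color"][:,:,::-1])
def cloud(f):
    """world xyz per pixel"""
    h,w=f["z_map"].shape
    u,v=np.meshgrid(np.arange(w,dtype=float),np.arange(h,dtype=float))
    n=cv2.undistortPoints(np.stack([u.ravel(),v.ravel()],1)[:,None],np.array(f["K"]),np.array(f["dist"])).reshape(h,w,2)
    z=f["z_map"]
    c=np.stack([n[...,0]*z,-n[...,1]*z,-z],-1)
    P=c@R.from_quat(f["orientation"]).as_matrix().T+np.array(f["position"])
    P[z<=0]=np.nan
    return P
E
python3 - <<'E'
from h import *
s=bot.get_state();print(s)
for n in("top","scene"):
    f=snap(n);save(f,f"pics/{n}.png");np.save(f"{n}.npy",cloud(f));print(n,f["position"],f["orientation"],f["K"],f["dist"])
E
```

```text
{'time_s': 0.0, 'qpos': array([-1.30539935e+00,  2.77141130e-01, -2.78904560e-02,  1.26802352e+00,
        6.28191478e-06,  1.46736242e+00]), 'joint_vel': array([ 0.00037623, -0.00054232, -0.00066212,  0.0011638 , -0.00104808,
        0.00135735]), 'tau': array([ 4.88096557e-03, -4.45509660e+01,  2.95203173e+01,  1.65439089e-02,
        2.01247176e-04,  3.78270002e-06]), 'tool_pos': array([ 0.22509241, -0.58221195,  0.23015016]), 'tcp_rot': array([ 9.83042984e-01,  1.83371795e-01, -8.82292403e-05, -1.12594402e-03]), 'contact_force': array([0.10491172, 0.37102684, 0.52644116]), 'ft_torque': array([ 0.00594245,  0.01966703, -0.05112474]), 'grip_force': 0.0, 'gripper_width': 0.08512928928769155}
top [0.32357911 0.01512646 1.54186228] [ 0.05308234 -0.05866852 -0.69980573  0.70993817] [[608.52955565   0.         325.67417538]
 [  0.         608.52955565 245.31417828]
 [  0.           0.           1.        ]] [-0.20123043  0.          0.          0.          0.        ]
scene [1.01190003 0.80059975 0.79267835] [0.1136502  0.42865853 0.86945966 0.21765891] [[461.50760899   0.         318.48426577]
 [  0.         461.50760899 238.14539994]
 [  0.           0.           1.        ]] [0.03070661 0.         0.         0.         0.        ]
```

View pics/top.png

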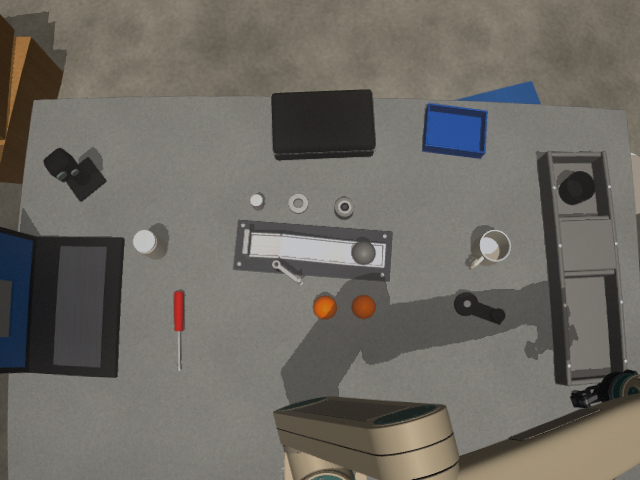

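View pics/scene.png

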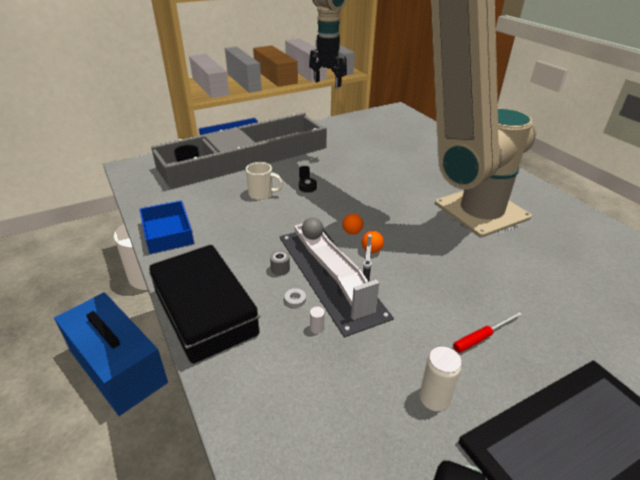

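The top view shows the ball at (364,252), the end stop at (245,240), the keeper pivot at (277,264) with the peg end near (300,281), and two orange look-alikes at (325,307) and (364,307). Uphill is about world +y. Next I'll measure from both depth views.

```bash
cat > m.py <<'E'
from h import *
from scipy.optimize import least_squares
T=np.load("top.npy");S=np.load("scene.npy")
it=cv2.imread("pics/top.png").astype(int);isc=cv2.imread("pics/scene.png").astype(int)
def roi(P,lo,hi): return np.all((P>lo)&(P<hi),-1)
# plate: dark pixels in the top view
m=np.zeros((480,640),np.uint8);m[215:285,230:396]=1
pl=(it.max(-1)<85)&(m>0)&(T[...,2]<0.02)&(T[...,2]>-.004)
n,l,st,_=cv2.connectedComponentsWithStats(pl.astype(np.uint8))
pts=T[pl]
print("platez",np.median(pts[:,2]), "table z",np.nanmedian(T[300:360,215:260,2]))
r=cv2.minAreaRect((pts[:,:2]*1000).astype(np.float32));print("plate rect",r)
for nm,P,im,box in(("top",T,it,(235,270,345,382)),("scene",S,isc,(212,245,297,328))):
    a,b,c,d=box;mm=np.zeros((480,640),bool);mm[a:b,c:d]=1
    sel=mm&(P[...,2]>.055)&(im.max(-1)-im.min(-1)<30)
    q=P[sel]
    o=least_squares(lambda p:np.linalg.norm(q-p,axis=1)-.03,q.mean(0)-[0,0,.02],loss="soft_l1",f_scale=.002)
    print(nm,"ball",o.x,len(q),np.abs(o.fun).mean())
for nm,P in(("top",T),("scene",S)):
    # end stop top and peg top: high points near
    for lab,lo,hi in(("stop",(.2,.1,.09),(.5,.35,.12)),("arm+peg",(.2,.0,.07),(.335,.2,.095)),("peg",(.2,.0,.1),(.335,.12,.13))):
        s=roi(P,lo,hi);q=P[s];print(nm,lab,len(q),q.mean(0) if len(q) else 0,q.min(0) if len(q) else 0,q.max(0) if len(q) else 0)
E
python3 m.py
```

```text
platez 0.0060241252593437045 table z 0.0002092425584050428
plate rect ((570.723876953125, 36.58143615722656), (399.06512451171875, 160.71055603027344), 86.20301818847656)
top ball [ 0.54297661 -0.08727243  0.06028935] 463 0.0015319388506673712
scene ball [ 0.54299277 -0.08455749  0.0599573 ] 337 0.0013496390142621172
top stop 1 [0.48889639 0.10437676 0.09004379] [0.48889639 0.10437676 0.09004379] [0.48889639 0.10437676 0.09004379]
top arm+peg 0 0 0 0
top peg 0 0 0 0
scene stop 0 0 0 0
scene arm+peg 0 0 0 0
scene peg 0 0 0 0
```

```bash
cat >> m.py <<'E'
print("-----")
for nm,P in(("top",T),("scene",S)):
    for lab,lo,hi in(("stop",(.5,.14,.093),(.66,.26,.115)),("arm",(.44,.02,.078),(.54,.2,.092)),("peg",(.44,.02,.1),(.54,.12,.13))):
        s=roi(P,lo,hi);q=P[s];print(nm,lab,len(q),*(np.round(x,4) for x in((q.mean(0),q.min(0),q.max(0)) if len(q) else [])))
# gutter walls centreline in top: bright pixels per slice
br=(it.min(-1)>110)&(m>0)&(T[...,2]>.025)&(T[...,2]<.09)
q=T[br]
for y in np.arange(-.05,.19,.02):
    k=q[np.abs(q[:,1]-y)<.004]
    if len(k): print(round(y,2),len(k),k[:,0].min().round(4),k[:,0].max().round(4),np.median(k[:,2]).round(4))
cv2.imwrite("pics/z.png",cv2.resize(cv2.imread("pics/top.png")[210:300,225:405],None,fx=4,fy=4,interpolation=cv2.INTER_CUBIC))
E
python3 m.py|sed '1,/-----/d'
```

```text
top stop 132 [0.5614 0.199  0.0999] [0.5306 0.1913 0.0931] [0.5918 0.2066 0.1084]
top arm 159 [0.4922 0.1048 0.085 ] [0.4583 0.0585 0.0781] [0.5384 0.1958 0.0913]
top peg 16 [0.4661 0.0684 0.1128] [0.4619 0.0647 0.1007] [0.4703 0.0718 0.1191]
scene stop 153 [0.5626 0.2033 0.0988] [0.5312 0.1943 0.093 ] [0.5923 0.211  0.1025]
scene arm 123 [0.4963 0.111  0.0853] [0.4647 0.0715 0.0786] [0.5191 0.1379 0.0916]
scene peg 27 [0.4686 0.0737 0.1097] [0.4626 0.0683 0.1001] [0.4729 0.0783 0.1162]
-0.05 78 0.5165 0.6413 0.0316
-0.03 88 0.5166 0.5769 0.0328
-0.01 87 0.5172 0.5783 0.0369
0.01 88 0.5192 0.5776 0.0396
0.03 86 0.5211 0.5794 0.0427
0.05 87 0.522 0.5808 0.0464
0.07 88 0.4611 0.5821 0.05
0.09 99 0.4752 0.5838 0.0556
0.11 94 0.4895 0.5857 0.0578
0.13 91 0.4988 0.5855 0.0581
0.15 80 0.5276 0.5882 0.0531
0.17 81 0.5293 0.5885 0.0498
```

View pics/z.png

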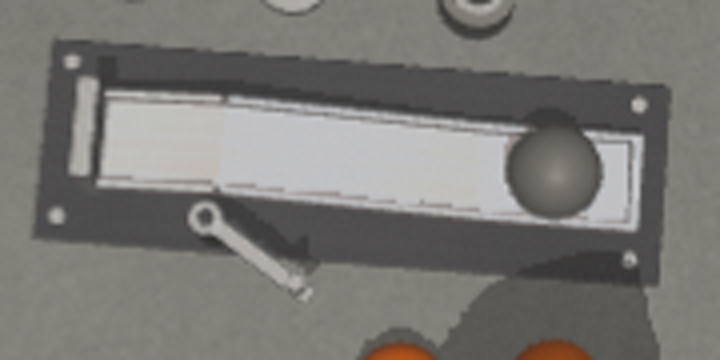

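The zoomed view shows the stop at (85,125), crest seam at (222,145), pivot at (207,218), peg near (300,290) and ball at (553,170). The keeper starts close to 0 rad. The measurements put the gutter origin at about (0.552, 0.060) with uphill at about 86.4°. I'll write a helper that prints tool-frame deltas for targets given in the gutter frame.

```bash
cat > g.py <<'E'
import sys
from h import *
O=np.array([.5522,.060,0]);A=np.radians(86.45)
G=R.from_euler("z",A)
def delta(x,y,z,yaw):
    """gutter-frame mm target of TCP, tool x at yaw deg (gutter), tool down -> tool-frame delta"""
    s=bot.get_state();r=R.from_quat(s["tcp_rot"])
    d=r.inv().apply(O+G.apply(np.array([x,y,z])/1e3)-s["tool_pos"])
    t=G*R.from_euler("z",yaw,degrees=True)*R.from_euler("x",180,degrees=True)
    return np.r_[d.round(4),np.degrees((r.inv()*t).as_rotvec()).round(1)]
def where():
    s=bot.get_state();p=G.inv().apply(s["tool_pos"]-O)*1e3
    print("t",s["time_s"],"gutter",p.round(1),"F",G.inv().apply(s["contact_force"]).round(1),"yaw",np.degrees((G.inv()*R.from_quat(s["tcp_rot"])).as_euler("xyz"))[[0,1,2]].round(1))
if __name__=="__main__":
    where()
    for a in sys.argv[1:]: print(a,delta(*map(float,a.split(","))).tolist())
E
python3 g.py -- 2>/dev/null | head -1; python3 g.py=0 2>/dev/null; python3 g.py " -212,0,200,0" " -212,0,56,0"
```

```text
t 0.1 gutter [-661.3  286.7  230.3] F [-0.3  0.7 -0.1] yaw [-179.9   -0.   -65.3]
t 0.1 gutter [-661.3  286.7  230.3] F [-0.3  0.7 -0.1] yaw [-179.9   -0.   -65.3]
 -212,0,200,0 [0.4481, -0.2885, 0.0309, -0.1, -0.1, -65.3]
 -212,0,56,0 [0.4481, -0.2882, 0.1749, -0.1, -0.1, -65.3]
```

Call:
move_arm(deltas=[[[0.045,-0.029,0.0,0,0,-7],[0.09,-0.058,0.0,0,0,-14],[0.135,-0.087,0.01,0,0,-21],[0.18,-0.116,0.01,0,0,-28],[0.225,-0.145,0.02,0,0,-35],[0.27,-0.174,0.02,0,0,-42],[0.315,-0.203,0.03,0,0,-49],[0.36,-0.232,0.03,0,0,-56],[0.405,-0.261,0.03,0,0,-61],[0.448,-0.2885,0.03,0,0,-65.3]]], jaw=-1)

```text
time_s: 1.35
tool_pos: [0.5397, -0.1506, 0.2009]
tcp_rot: [0.728, 0.686, -0.0, -0.0]
contact_force: [0.7, -1.0, 0.5]
gripper_width: 0.0001
grip_force: 0.0
```

```bash
python3 g.py " -212,0,54,0"; python3 -c "
from h import *
f=snap('wrist');save(f,'pics/w1.png')
print(bot.get_state()['qpos'],f['position'],f['orientation'])"
```

```text
t 1.35 gutter [-211.    -0.6  200.9] F [-1.  -0.8  0.5] yaw [-1.8e+02 -0.0e+00  1.0e-01]
 -212,0,54,0 [-0.001, -0.0005, 0.1469, -0.0, -0.0, 0.1]
[-0.38076642  0.18286169 -0.21021452  1.17658947  0.00506961  1.24315004] [ 0.54487777 -0.0826963   0.34418375] [-0.13492373  0.00454774 -0.02950194  0.99040625]
```

View pics/w1.png

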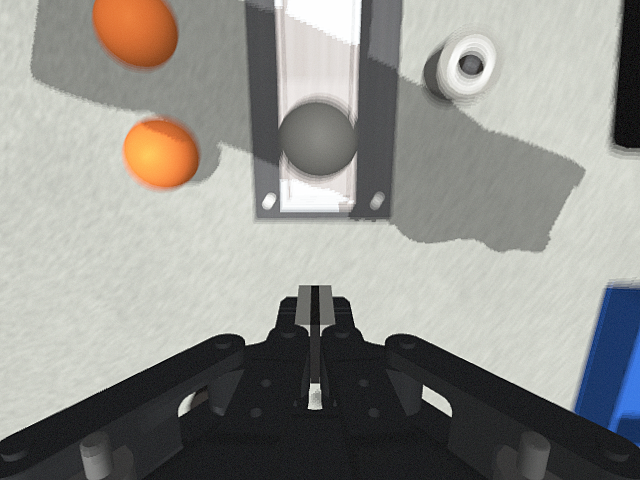

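The wrist view shows the shut fingers at (316,300) lined up with the ball at (318,138) and the gutter centreline. I'll lower behind the ball.

Call:
move_arm(deltas=[[[0,0,0.05,0,0,0],[0,0,0.09,0,0,0],[0,0,0.12,0,0,0],[0,0,0.14,0,0,0],[0,0,0.147,0,0,0],[0,0,0.147,0,0,0]]])

```text
time_s: 2.15
tool_pos: [0.5388, -0.1524, 0.054]
tcp_rot: [0.729, 0.685, -0.0, -0.0]
contact_force: [-1.2, 0.1, -0.3]
gripper_width: 0.0
grip_force: 0.0
```

```bash
python3 g.py " -140,0,55,0"
```

```text
t 2.15 gutter [-2.128e+02  2.000e-01  5.400e+01] F [-0.   1.2 -0.3] yaw [-179.9   -0.    -0. ]
 -140,0,55,0 [0.0728, 0.0002, -0.0009, -0.1, -0.0, -0.0]
```

Call:
move_arm(deltas=[[[0.008,0,0,0,0,0],[0.016,0,0,0,0,0],[0.023,0,0,0,0,0],[0.029,0,0,0,0,0],[0.035,0,0,0,0,0],[0.042,0,0,0,0,0],[0.049,0,0,0,0,0],[0.056,0,0,0,0,0],[0.064,0,0,0,0,0],[0.072,0,0,0,0,0]]])

```text
time_s: 3.4
tool_pos: [0.5438, -0.0802, 0.0544]
tcp_rot: [0.729, 0.685, -0.0, 0.0]
contact_force: [0.0, -1.3, 0.8]
gripper_width: 0.0001
grip_force: 0.5
```

```bash
cat > w.py <<'E'
import sys
from g import *
f=snap(sys.argv[1]);P=cloud(f);c=f["color"].astype(int)
Q=(P-O)@G.as_matrix()
s=(np.abs(Q[...,1])<.03)&(Q[...,2]>float(sys.argv[2]))&(np.abs(Q[...,0])<.2)&(c.max(-1)-c.min(-1)<30)&(c.max(-1)<190)&(c.max(-1)>45)
q=Q[s]
if len(sys.argv)>3: q=q[(q[:,0]>float(sys.argv[3]))&(q[:,0]<float(sys.argv[4]))]
from scipy.optimize import least_squares
o=least_squares(lambda p:np.linalg.norm(q-p,axis=1)-.03,np.median(q,0)-[0,0,.02],loss="soft_l1",f_scale=.001)
print("ball gutter mm",(o.x*1e3).round(1),len(q),np.median(np.abs(o.fun)*1e3).round(2))
E
python3 w.py wrist .06 -.13 -.04;where=1 python3 g.py " 20,0,82,0"
```

```text
ball gutter mm [-99.5  -1.3  61. ] 22150 0.38
t 3.45 gutter [-1.395e+02 -1.000e-01  5.430e+01] F [1.1 0.4 0.1] yaw [-180.   -0.    0.]
 20,0,82,0 [0.1595, -0.0, -0.0276, -0.0, -0.0, 0.0]
```

The ball is where I expected it. Now up the slope.

Call:
move_arm(deltas=[[[0.008,0,-0.0014,0,0,0],[0.016,0,-0.0028,0,0,0],[0.024,0,-0.0042,0,0,0],[0.032,0,-0.0056,0,0,0],[0.04,0,-0.007,0,0,0],[0.048,0,-0.0084,0,0,0],[0.056,0,-0.0098,0,0,0],[0.064,0,-0.0112,0,0,0],[0.072,0,-0.0126,0,0,0],[0.08,0,-0.014,0,0,0]]])

```text
time_s: 4.7
tool_pos: [0.5487, -0.0001, 0.0684]
tcp_rot: [0.729, 0.685, 0.0, -0.0]
contact_force: [0.2, -1.1, -0.1]
gripper_width: -0.0002
grip_force: 0.6
```

```bash
python3 w.py wrist .075 -.05 .02;python3 g.py " 20,0,82,0"
```

```text
ball gutter mm [-19.1  -1.1  75. ] 21087 0.31
t 4.75 gutter [-59.3  -0.2  68.5] F [-0.4 -0.   0.4] yaw [ 1.8e+02 -1.0e-01  0.0e+00]
 20,0,82,0 [0.0793, -0.0002, -0.0134, 0.0, -0.1, 0.0]
```

Call:
move_arm(deltas=[[[0.009,0,-0.0016,0,0,0],[0.019,0,-0.0033,0,0,0],[0.029,0,-0.005,0,0,0],[0.039,0,-0.0068,0,0,0],[0.049,0,-0.0086,0,0,0],[0.059,0,-0.0104,0,0,0],[0.068,0,-0.012,0,0,0],[0.076,0,-0.0134,0,0,0],[0.082,0,-0.0144,0,0,0],[0.087,0,-0.015,0,0,0]]])

```text
time_s: 6.0
tool_pos: [0.5539, 0.0867, 0.0832]
tcp_rot: [0.729, 0.685, 0.0, -0.0]
contact_force: [0.9, 0.0, -0.2]
gripper_width: -0.0001
grip_force: 0.0
```

```bash
python3 w.py wrist .085 .03 .13;python3 g.py
```

```text
ball gutter mm [77.7 -1.1 86.1] 20824 0.36
t 6.05 gutter [27.2 -0.2 83.3] F [0.7 0.1 0.2] yaw [-180.   -0.    0.]
```

It's over the crest and rolling to the stop. I'll raise the fingers, then check the ball and peg.

Call:
move_arm(deltas=[[[-0.01,0,-0.01,0,0,0],[-0.02,0,-0.03,0,0,0],[-0.03,0,-0.06,0,0,0],[-0.03,0,-0.09,0,0,0],[-0.03,0,-0.1,0,0,0],[-0.03,0,-0.1,0,0,0],[-0.03,0,-0.1,0,0,0],[-0.03,0,-0.1,0,0,0]]])

```text
time_s: 7.05
tool_pos: [0.5512, 0.0563, 0.1818]
tcp_rot: [0.729, 0.685, -0.001, -0.001]
contact_force: [0.5, 0.0, -0.2]
gripper_width: 0.0001
grip_force: 0.0
```

```bash
python3 w.py wrist .085 .03 .13
cat > p.py <<'E'
from g import *
for n in ("wrist","scene"):
    Q=((cloud(snap(n))-O)@G.as_matrix())*1e3
    s=(Q[...,2]>102)&(Q[...,2]<122)&(np.hypot(Q[...,0]-64,Q[...,1]-48)<85)&(np.hypot(Q[...,0]-64,Q[...,1]-48)>55)&((Q[...,1]>40)|(Q[...,1]<-10))&(Q[...,0]<80)
    q=Q[s]
    if len(q): p=np.median(q,0);print(n,len(q),p.round(1),"theta",(np.arctan2(p[1]-48,p[0]-64)%(2*np.pi)-np.pi+.6).round(3),np.hypot(p[0]-64,p[1]-48).round(1))
    a=(Q[...,2]>76)&(Q[...,2]<90)&(np.hypot(Q[...,0]-64,Q[...,1]-48)<78)&(Q[...,1]>44)
    if a.sum()>20:
        q=Q[a][:,:2].astype(np.float32);print(n,"arm",cv2.fitLine(q,cv2.DIST_HUBER,0,.01,.01).ravel().round(2),q.min(0),q.max(0))
def tgt(th,gap):
    d=np.pi-.6+th;e=np.array([np.cos(d),np.sin(d)]);t=np.array([-e[1],e[0]])
    return np.array([64,48])+70*e-(16+gap)*t, np.degrees(d)+90-180
if __name__=="__main__":
    for th in np.linspace(.0,2.17,8): print(round(th,2),tgt(th,0)[0].round(1),tgt(th,0)[1].round(1))
E
python3 p.py;python3 g.py
```

```text
ball gutter mm [105.8  -1.1  81. ] 6427 0.3
wrist 338 [  7.1  82.  115. ] theta 0.061 66.3
wrist arm [ 0.88 -0.47 37.99 63.28] [-4.5439343 44.012974 ] [74.74216 87.00338]
scene 23 [  9.1  84.7 111.3] theta 0.011 66.0
scene arm [ 0.87 -0.5  41.48 63.92] [ 3.39074  44.473354] [74.84484 87.82956]
0.0 [ 15.3 100.7] 55.6
0.31 [ 1.5 83.3] 73.4
0.62 [-6.3 62.6] 91.1
0.93 [-7.4 40.5] 108.9
1.24 [-1.7 19. ] 126.7
1.55 [10.3  0.4] 144.4
1.86 [ 27.4 -13.8] 162.2
2.17 [ 47.9 -22. ] 180.0
t 7.2 gutter [ -3.7   0.3 182.4] F [-0.1 -0.3 -0.2] yaw [-179.9    0.    -0. ]
```

The ball is seated at x = 105.8 and the keeper is at about 0.06–0.1 rad. Now move outside the peg.

```bash
python3 g.py "22,108,180,59" "22,108,98,59"
```

```text
t 7.2 gutter [ -3.7   0.3 182.4] F [-0.1 -0.3 -0.2] yaw [-179.9    0.    -0. ]
22,108,180,59 [0.0257, -0.1077, 0.0026, -0.1, -0.0, -59.0]
22,108,98,59 [0.0257, -0.1076, 0.0846, -0.1, -0.0, -59.0]
```

Call:
move_arm(deltas=[[[0.006,-0.025,0.0,0,0,-9],[0.012,-0.05,0.0,0,0,-18],[0.018,-0.075,0.0,0,0,-27],[0.024,-0.1,0.0,0,0,-36],[0.026,-0.108,0.0,0,0,-45],[0.026,-0.108,0.0,0,0,-54],[0.026,-0.108,0.01,0,0,-59],[0.026,-0.108,0.05,0,0,-59],[0.026,-0.108,0.083,0,0,-59],[0.026,-0.108,0.083,0,0,-59]]])

```text
time_s: 8.45
tool_pos: [0.4429, 0.0888, 0.0978]
tcp_rot: [0.297, 0.955, -0.001, -0.003]
contact_force: [0.5, -0.7, 0.1]
gripper_width: 0.0001
grip_force: 0.0
```

```bash
cat >> p.py <<'E'
    print([ [round(float(x),4) for x in delta(*tgt(th,0)[0],97,tgt(th,0)[1])] for th in np.r_[.06:2.3:17j]])
E
python3 p.py; python3 g.py;python3 -c "
from h import *
f=snap('wrist');save(f,'pics/w2.png')"
```

```text
wrist 1277 [ 28.7 116.8 115. ] theta -0.497 77.4
wrist arm [ 0.86 -0.51 60.48 55.87] [29.267927 44.00387 ] [74.54813  75.097404]
scene 78 [ 28.2  98.7 113. ] theta -0.356 62.0
scene arm [ 0.87 -0.5  43.77 62.6 ] [ 4.29043  44.153584] [76.31267  86.462006]
0.0 [ 15.3 100.7] 55.6
0.31 [ 1.5 83.3] 73.4
0.62 [-6.3 62.6] 91.1
0.93 [-7.4 40.5] 108.9
1.24 [-1.7 19. ] 126.7
1.55 [10.3  0.4] 144.4
1.86 [ 27.4 -13.8] 162.2
2.17 [ 47.9 -22. ] 180.0
[[-0.0136, -0.0036, 0.0038, -0.0, 0.0, -0.1], [-0.0236, -0.0052, 0.0038, -0.0, 0.0, -8.1], [-0.0336, -0.0053, 0.0038, -0.0, 0.0, -16.1], [-0.0436, -0.004, 0.0038, -0.0, 0.0, -24.1], [-0.0533, -0.0014, 0.0038, -0.0, 0.0, -32.2], [-0.0625, 0.0026, 0.0038, -0.0, 0.0, -40.2], [-0.0711, 0.0078, 0.0038, -0.0, 0.0, -48.2], [-0.0788, 0.0142, 0.0038, -0.0, 0.0, -56.2], [-0.0856, 0.0216, 0.0038, -0.0, 0.0, -64.2], [-0.0914, 0.0298, 0.0038, -0.0, 0.0, -72.3], [-0.0959, 0.0388, 0.0038, -0.0, 0.0, -80.3], [-0.0991, 0.0483, 0.0038, -0.0, 0.0, -88.3], [-0.1009, 0.0582, 0.0038, -0.0, 0.0, -96.3], [-0.1013, 0.0682, 0.0038, -0.0, 0.0, -104.4], [-0.1004, 0.0782, 0.0038, -0.0, 0.0, -112.4], [-0.098, 0.088, 0.0038, -0.0, 0.0, -120.4], [-0.0943, 0.0973, 0.0038, -0.0, 0.0, -128.4]]
t 8.55 gutter [ 22.3 107.5 100.8] F [ 0.4 -1.6  1.2] yaw [-180.    0.   59.]
```

View pics/w2.png

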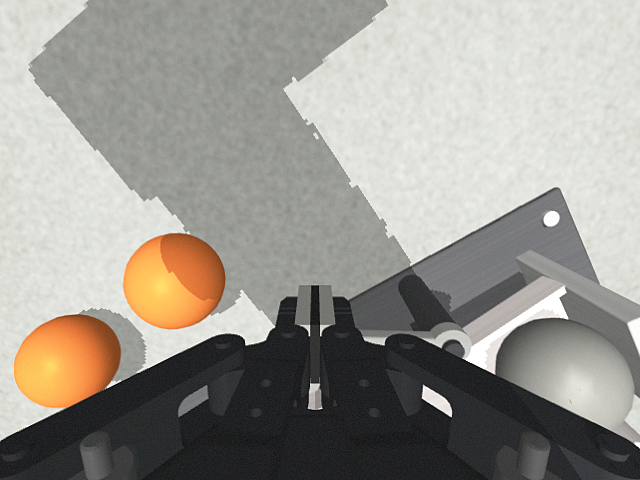

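The wrist view shows the pivot at (450,340), with the arm running behind the fingers, so the peg is on the tool −x side as planned. I'll sweep it along the arc.

Call:
move_arm(deltas=[[[-0.0136,-0.0036,0.002,0,0,0],[-0.0236,-0.0052,0.003,0,0,-8],[-0.0336,-0.0053,0.003,0,0,-16],[-0.0436,-0.004,0.003,0,0,-24],[-0.0533,-0.0014,0.003,0,0,-32],[-0.0625,0.0026,0.003,0,0,-40],[-0.0711,0.0078,0.003,0,0,-48],[-0.0788,0.0142,0.003,0,0,-56],[-0.0856,0.0216,0.003,0,0,-64],[-0.0914,0.0298,0.003,0,0,-72]]])

```text
time_s: 9.85
tool_pos: [0.5397, 0.0606, 0.0983]
tcp_rot: [-0.323, 0.947, -0.001, 0.001]
contact_force: [-2.1, -0.5, 0.9]
gripper_width: -0.0003
grip_force: 0.6
```

```bash
python3 p.py; python3 g.py;python3 -c "
from h import *
f=snap('scene');cv2.imwrite('pics/s2.png',cv2.resize(f['color'][180:350,250:450,::-1],None,fx=3,fy=3))"
```

```text
wrist arm [ 0.98  0.21 61.46 49.66] [53.956696 44.011494] [75.160515 55.921223]
scene arm [ 0.98  0.19 67.42 49.31] [54.685562 44.129845] [76.51716  58.462273]
0.0 [ 15.3 100.7] 55.6
0.31 [ 1.5 83.3] 73.4
0.62 [-6.3 62.6] 91.1
0.93 [-7.4 40.5] 108.9
1.24 [-1.7 19. ] 126.7
1.55 [10.3  0.4] 144.4
1.86 [ 27.4 -13.8] 162.2
2.17 [ 47.9 -22. ] 180.0
[[0.0571, 0.0654, 0.0011, -0.0, 0.2, 71.9], [0.0555, 0.0555, 0.0012, -0.0, 0.2, 63.9], [0.0525, 0.0459, 0.0012, -0.0, 0.2, 55.8], [0.0482, 0.0368, 0.0012, -0.1, 0.2, 47.8], [0.0427, 0.0284, 0.0013, -0.1, 0.2, 39.8], [0.0361, 0.0209, 0.0013, -0.1, 0.2, 31.8], [0.0285, 0.0143, 0.0013, -0.1, 0.2, 23.8], [0.02, 0.0089, 0.0013, -0.1, 0.1, 15.7], [0.0109, 0.0047, 0.0014, -0.1, 0.1, 7.7], [0.0012, 0.0019, 0.0014, -0.1, 0.1, -0.3], [-0.0087, 0.0004, 0.0014, -0.1, 0.1, -8.3], [-0.0187, 0.0003, 0.0015, -0.1, 0.1, -16.3], [-0.0287, 0.0016, 0.0015, -0.1, 0.1, -24.4], [-0.0384, 0.0043, 0.0015, -0.2, 0.1, -32.4], [-0.0476, 0.0083, 0.0015, -0.2, 0.1, -40.4], [-0.0561, 0.0135, 0.0015, -0.2, 0.1, -48.4], [-0.0639, 0.0199, 0.0015, -0.2, 0.1, -56.5]]
t 9.95 gutter [ 0.2 11.7 98.4] F [-0.9 -0.2  0.4] yaw [-1.799e+02  1.000e-01  1.310e+02]
```

View pics/s2.png

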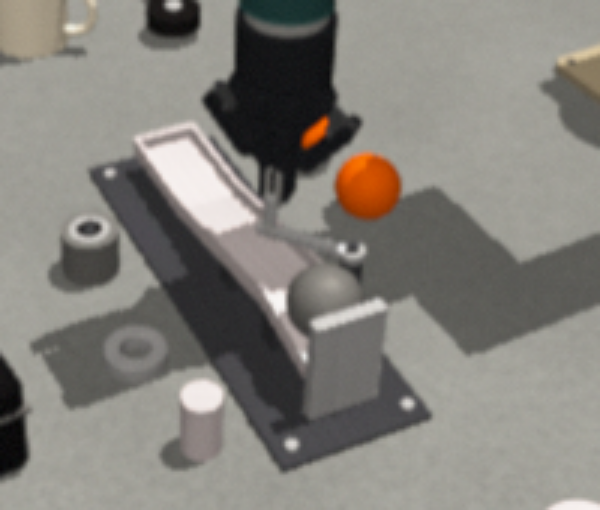

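The keeper arm is swinging: the peg at (270,200) sits against the fingers and the ball is seated at (322,300). I'll finish the sweep.

Call:
move_arm(deltas=[[[-0.0087,0.0004,0.001,0,0,-8],[-0.0187,0.0003,0.001,0,0,-16],[-0.0287,0.0016,0.001,0,0,-24],[-0.0384,0.0043,0.001,0,0,-32],[-0.0476,0.0083,0.001,0,0,-40],[-0.055,0.0127,0.001,0,0,-47],[-0.055,0.0127,0.001,0,0,-47]]])

```text
time_s: 10.88
tool_pos: [0.5746, 0.105, 0.0968]
tcp_rot: [-0.671, 0.742, -0.0, 0.0]
contact_force: [-0.6, 0.7, -0.1]
gripper_width: -0.0
grip_force: 0.0
```

```bash
sed -i 's/((Q\[...,1\]>40)|(Q\[...,1\]<-10))/(Q[...,1]<60)/' p.py; python3 p.py|grep -v '^\[';python3 g.py; python3 w.py scene .085 .07 .13
```

```text
wrist 1399 [ 36.1 -20.  113.5] theta 1.782 73.5
wrist arm [ 0.98  0.18 61.56 48.45] [53.944523 44.006542] [74.788765 55.866295]
scene 85 [ 56.7 -25.1 113.6] theta 2.071 73.4
scene arm [ 1.    0.08 68.04 50.  ] [53.55039  44.512497] [76.311264 56.839275]
0.0 [ 15.3 100.7] 55.6
0.31 [ 1.5 83.3] 73.4
0.62 [-6.3 62.6] 91.1
0.93 [-7.4 40.5] 108.9
1.24 [-1.7 19. ] 126.7
1.55 [10.3  0.4] 144.4
1.86 [ 27.4 -13.8] 162.2
2.17 [ 47.9 -22. ] 180.0
t 10.975 gutter [ 46.1 -19.1  96.6] F [-0.3 -0.2  0.5] yaw [-180.     0.   177.8]
ball gutter mm [ 86.8  -5.8 409.2] 1598 63.65
```

Call:
move_arm(deltas=[[[-0.001,0,0,0,0,0],[-0.002,0,0,0,0,0],[-0.003,0,0,0,0,0],[-0.003,0,0,0,0,0]]])

```text
time_s: 11.52
tool_pos: [0.5744, 0.1074, 0.0964]
tcp_rot: [-0.672, 0.741, -0.001, -0.001]
contact_force: [-0.8, -4.1, 1.4]
gripper_width: 0.0001
grip_force: 1.8
```

4 N of reaction is more than the roughly 1 N needed to move it, so the keeper is on its stop. Back off, raise, and verify.

Call:
move_arm(deltas=[[[0.01,0,0,0,0,0],[0.025,0,0,0,0,0],[0.03,0,-0.03,0,0,0],[0.03,0,-0.08,0,0,0],[0.06,0,-0.13,0,0,0],[0.12,0,-0.16,0,0,0],[0.18,0,-0.16,0,0,0],[0.2,0,-0.16,0,0,0],[0.2,0,-0.16,0,0,0]]])

```text
time_s: 12.65
tool_pos: [0.5546, -0.0931, 0.2563]
tcp_rot: [-0.671, 0.742, 0.0, 0.0]
contact_force: [-0.6, 0.1, 1.4]
gripper_width: -0.0
grip_force: 0.0
```

```bash
python3 p.py|grep scene;python3 g.py
python3 - <<'E'
from h import *
f=snap('scene');cv2.imwrite('pics/s3.png',cv2.resize(f['color'][180:350,250:450,::-1],None,fx=3,fy=3))
E
```

```text
scene 29 [ 66.9 -23.5 110.3] theta 2.212 71.5
scene arm [ 0.97  0.24 67.67 48.06] [55.70189  44.006374] [75.97144 57.36385]
t 12.75 gutter [-150.6  -11.8  256.1] F [-0.2 -0.  -0.1] yaw [1.800e+02 1.000e-01 1.779e+02]
```

View pics/s3.png

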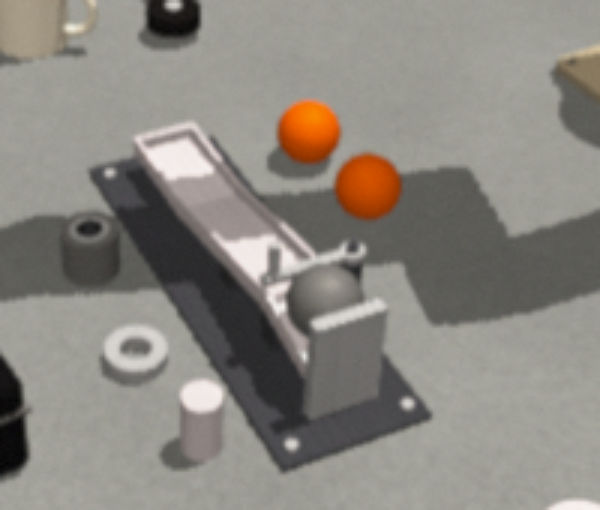

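The ball is seated at (322,298), the keeper lies square across behind it with its peg at (272,262), and the other things haven't moved. Handing in.

```bash
python3 -c "
from bench import bot
print(bot.close_job())"
```

```text
the job is handed in; nothing more can be done
None
```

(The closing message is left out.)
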